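# Take the length stop off the pipe-cutting fence

### The arm

A 6-joint arm with a two-finger parallel gripper is mounted at the origin on the work surface. World frame = base frame: x ahead of the robot, y to its left, z up, the work surface at z = 0. Lengths are in m, angles in rad, forces in N, time in s.
With the tool pointing down it reaches from about 0.25 to 0.775 m from the base axis. Payload 4 kg.
Tool frame: the origin (TCP) lies midway between the tips of the shut fingers; the grasp point (between the pads) lies robot.grip_point_offset behind it (robot.grip_point_offset is the distance from the TCP to the grasp point, in m); z points along the fingers, x is the direction in which the jaws open and shut, and the axes are right-handed (so a half turn about z gives the same grasp; the last joint's range is limited). The gripper opens to 94 mm and grips with 3 to 60 N. Pads are 16 mm wide; open, the fingers measure 119 mm over their backs; the gripper's body (75 mm by 177 mm) begins 78 mm behind the grasp point.
Start: joints at [1.06, 0.087, 1.371, -0, 1.684, -0.103], TCP at [0.218, 0.505, 0.177] pointing down, gripper open.
Joint ranges: [-3.1, 3.1], [-0.76, 2.03], [0.27, 2.55], [-1.08, 4.22], [0.17, 2.65], [-2.57, 2.57]. Speed limits (rad/s): [2.79, 2.79, 3.14, 3.14, 3.14, 3.14].

### API

Orientations are given as [roll, pitch, yaw] about the fixed x, y, z axes, in that order (R = Rz(yaw) Ry(pitch) Rx(roll)).
In Python, from bench import robot, optics, finder gives the robot as it stands. The module is installed in compiled form; this text tells all that it offers.
- The arm moves only by the tool arm_command, never from a script. Its argument "plan" is a list of rows, each a list of 5 numbers: the opening, from 0 (shut) to 1 (fully open), then the shift along the world's x, y, z in m, then the turn about the world's z in degrees. A call has 1 to 10 rows; each row is the pose to reach, as a shift and turn from the pose commanded when the call began; what a row does not reach only later rows make up. A row lasts 1/8 s, in which the tool goes at most 62.5 mm and 10.7 degrees, less where a joint would pass 70% of its speed; a pose out of reach is approached as far as the arm can. A call with a gripper value outside its range is refused whole. The fingers move at their own pace and stop on an object; the grip force is fixed at half the most. Time passes only in rows, so rows that repeat a pose let the fingers close. It gives the time, the measured TCP pose, the force and the opening at its end, in the units of the state.
- robot.get_obs(): the state, without advancing time (a new reading comes with each control period).
- optics.snapshot(name): name is "side" or "top" or "wrist"; returns a dict with "image" (480x640x3 uint8, red, green, blue), "fx", "fy", "cx", "cy" (pixels), "position" and "rotation" of the camera in the world; the wrist camera has in their place "hand_eye" (4x4, takes a point from camera to tool coordinates, whose origin is the TCP and whose axes are the tool frame's). Camera axes: x right, y down, z forward; pixel columns grow to the right and rows downward; lengths in m; the calibration is good to about 2 mm. A picture is of the moment at which its call begins: read the wrist's pose just before it. There is no depth.
- robot.close_job(): hands the job in, once; it reports no verdict.
Trained networks look in the newest picture that a camera, given by its name, has taken for a name from the list of things; names that differ only in an ending like _2 or _b are one class to them, and where a whole thing is asked for, a point or a joint stands for the part that bears it (a point fixed in the world has none). Each returns a list of dicts, best first, with "p" (0 to 1); they miss things now and then, are a little off and sometimes report something else, mostly with a low value. They report only what shows in the picture. A call takes as long as a camera call. They do not tell look-alikes from the thing itself.
- finder.masks_of(label, camera): "pixels" (480x640 bool, what is visible of it) and "extent" ([left, top, right, bottom] in pixels, round what is visible of it).
The state is a dict: "time": time; "joint_positions": joint angles; "qvel": joint speeds; "joint_torque": joint torques, N m; "tool_pos": TCP position; "ee_rot": TCP orientation; "wrist_force": force on the tool from outside, world axes, zero at the start; "wrist_torque": the same for the moment, N m; "width": finger opening in m.
Only numpy, scipy, OpenCV 4.12 (cv2) and the standard library are available. Lean on these libraries where they do the work, as an engineer would, in place of code of your own. Each camera call takes 0.05 s, during which the arm holds its last target.

### The job

The next order is a full-length pipe, so the red length stop has to come off the cutting fence. Its knob is already slack: slide it along the T-track to the open end, lift it off there, and stand it upright on its foot in the empty teal tray, without letting it topple. Leave the clamped grey stop, the cut piece of pipe and everything else on the bench where they are.

Things in the scene. Friction and masses are not known exactly. Their poses are not given: they have to be found in the camera images.
- station: Pipe-cutting station, fixed: plywood board 160 x 750 x 18 mm with an aluminium fence and, at its -y end, a wooden mitre box 93 mm high with a saw in it. Origin on the bench under the fence's centre line; y runs along the fence to its open end, z up. The fence spans x -22 to +22, y -250 to +250 mm; its top is 42 mm above the bench. The pipe bed lies along its -x side.
- lip_end (a point): Point on the fence's top, in the middle of the T-track, where its lips end (station y = +194 mm). Before it the slot is 11 mm wide between lips 4 mm thick, over a channel 25 mm wide. Past it, for the last 56 mm to the open end, the lips are milled away and the channel is open above; the side walls go on, level, and still carry a stop's body.
- track_end (a point): Centre of the open end of the T-track, on the fence's top (42 mm above the bench, station y = +250 mm). There is no end plate: a stop pushed more than half off the end would fall.
- red_stop: Red length stop, loose, 0.25 to 0.5 kg, sliding in the T-track at a few newtons. Origin: centre of its T-foot's underside; axes as the station's; on the track it stands 30.5 mm above the bench. Steel foot 21 (x) x 40 (y) x 6 mm; body 44 (x) x 50 (y) mm from z = 11.5 (resting on the fence) to 35.5 mm. It lifts off only where its whole foot is past the lips. It stands on its foot by itself.
- red_stop_knob (a point): Centre of the top of the red stop's black knob, 62.5 mm above the stop's origin; the knob is 30 mm across and 23 mm tall. Grip the stop by it, or across the body's 50 mm length. On its -x side the stop has an aluminium arm 12 mm wide (y -25 to -13 mm) that reaches to x = -52 mm, its lowest edge 5 mm above the underside of the foot.
- grey_stop_top (a point): Centre of the knob's top on the grey stop, clamped tight on the same track between the mitre box and the red stop: a body 44 x 50 mm as high as the red one's, its arm folded up 3.5 mm higher than the knob. It must stay where it is.
- tray: Empty teal lattice tray, fixed, 130 mm (x) x 170 mm (y) outside, 40 mm high, walls 5 mm, floor 5 mm thick. Origin at the centre of its underside on the bench, axes along its sides. It stands behind the fence, to the left or right of a like tray that is full of fittings.
- full_tray: A like teal tray filled with pipe fittings that stand up to about 95 mm above the bench, fixed. Origin at the centre of its underside.
- pipe: Cut piece of brown pipe, 32 mm diameter, 140 mm long, loose, lying in the pipe bed along the fence with its end at the red stop's arm. Origin at the middle of its length on its underside; its y axis runs along it.
- coupling: Pale brown pipe coupling, 43 mm diameter, 62 mm high, standing on the baseboard on the robot's side of the pipe bed. Origin under its centre.
- blue_tee: Blue pipe tee lying on the bench left of the station, 84 x 65 mm, 43 mm high. Origin under its middle.
- elbow: Brown pipe elbow lying on the bench right of the trays, 64 x 64 mm, 43 mm high. Origin under its middle.
- cement_can: Can with a blue band, 72 mm diameter, 88 mm high, standing on the bench at the left. Origin under its centre.
- tape_measure: Grey tape measure, 66 x 34 x 62 mm, standing on the bench at the right, behind the mitre box. Origin under its centre.
- pipe_cutter: Green-handled pipe cutter lying on the bench left of the trays, 190 mm long, 18 mm high. Origin on the bench near its pivot.
Not all that is in view belongs to the job. Of the things like the red_stop, leave any that is yellow; of the rest the smaller one is meant.

How it is judged:
On the way, in this order (a step that is already met when the one before it is completed fails the run):
1. the red stop has been slid along the track until its foot is past the end of the lips (its origin at least 205 mm along the station's y axis), still riding on the fence (y of red_stop in the frame of station above 0.205 m and z of red_stop in the frame of station between 0.024 and 0.036 m), for 0.1 s.
2. the red stop has been lifted off the track, clear of the fence (z of red_stop in the frame of station above 0.05 m and contact force between red_stop and station below 0.1 N), for 0.1 s.
At the end, for the whole second after the job is handed in: The red stop stands at rest on its foot on the floor of the empty teal tray (origin under 10 mm above the tray's underside, tilt under 0.15 rad); the grey stop is within 6 mm, and the pipe, coupling, tee, elbow, can, tape measure and cutter within 30 mm, of where they were (x of red_stop in the frame of tray between -0.06 and 0.06 m and y of red_stop in the frame of tray between -0.08 and 0.08 m and z of red_stop in the frame of tray below 0.01 m and angle between red_stop's own z axis and vertical below 0.15 rad and linear speed of red_stop below 0.02 m/s and distance of grey_stop_top from where it was at the start of the episode below 0.006 m and distance of each of pipe, coupling, blue_tee, elbow, cement_can, tape_measure, pipe_cutter from where it was at the start of the episode below 0.03 m); the robot touches nothing.
It fails at once if the red stop topples (tilts by more than 0.6 rad) (angle between red_stop's own z axis and vertical above 0.6 rad).
It fails at once if the clamped grey stop is shifted by more than 6 mm (distance of grey_stop_top from where it was at the start of the episode above 0.006 m).
It fails at once if the cut pipe or another loose thing on the bench is shifted by more than 30 mm (distance of any of pipe, coupling, blue_tee, elbow, cement_can, tape_measure, pipe_cutter from where it was at the start of the episode above 0.03 m).
It also fails if it takes over 61 s, if anything falls off the work surface, if the arm or the gripper's body presses on something with over 40 N, if the wrist force passes 120 N, or if a joint passes its speed limit or range.

## Working session

There is one attempt and no reset: what is moved stays moved. The work goes in short steps, Python scripts to look and compute and a tool call to move; the robot and the scene stay as the last step left them, time stands still between calls to the robot, and variables do not carry over. Pictures are saved under pics/ and viewed, and the job is handed in when it is done.

Besides the shell and the picture viewer there is one more tool, called after ">>>" as name([rows], argument=value, ...), one row to a line, values as JSON. arm_command: Moves the arm, as the interface text tells. Its arguments: {"type":"object","properties":{"plan":{"type":"array","items":{"type":"array","items":{"type":"number"}}}},"required":["plan"]}

```bash
ls; mkdir -p pics
python3 - <<'E'
from bench import robot, optics, finder
import cv2,json
o=robot.get_obs()
for k,v in o.items(): print(k,v)
print(robot.grip_point_offset)
for n in ["side","top","wrist"]:
    s=optics.snapshot(n); cv2.imwrite(f"pics/{n}0.png",s["image"][:,:,::-1])
    print(n,{k:(v.tolist() if hasattr(v,'tolist') else v) for k,v in s.items() if k!="image"})
E
```

```text
pics
time 0.0
joint_positions [ 1.05989956e+00  8.79689618e-02  1.37224020e+00 -2.75666473e-05
  1.68356706e+00 -1.03088257e-01]
qvel [ 0.00118791 -0.00129221  0.0013539   0.00120007  0.00133642 -0.00034731]
joint_torque [ 9.08611237e-04 -3.40192080e+01 -3.02426147e+01  7.19414558e-02
  3.28296621e-02 -1.70158528e-04]
tool_pos [0.21784347 0.50436851 0.17620373]
ee_rot [-3.14139520e+00  2.17479196e-03  1.16298496e+00]
wrist_force [-0.54695283 -0.50434381  0.74922431]
wrist_torque [ 0.02041397  0.04086408 -0.00172344]
width 0.09345408322574489
0.0188
side {'fx': 616.7592562429552, 'fy': 616.7592562429552, 'cx': 320.6650386639712, 'cy': 244.3147328942273, 'position': [0.12897358372250511, -0.8806285923573659, 1.0366539710880236], 'rotation': [-2.3467594066293818, -0.00493153415894243, -0.3408337769799519]}
top {'fx': 557.9744767134906, 'fy': 557.9744767134906, 'cx': 331.21839713137473, 'cy': 246.29041188920763, 'position': [0.15582950766749665, 0.030682420285248833, 1.6299154064524883], 'rotation': [-2.9356330424024026, 0.004288592568873151, -1.5437803038641018]}
wrist {'fx': 422.54812804371846, 'fy': 422.54812804371846, 'cx': 325.3422846219583, 'cy': 248.31287121074703, 'hand_eye': [[0.9999995931982623, 0.00014385335829824905, 0.0008904546702618626, -0.0003174700300375699], [-0.00037171751989798293, 0.9651984019361806, 0.2615184634512965, -0.07623927453686549], [-0.0008218451155089224, -0.26151868806273293, 0.9651980627646076, -0.20670037017453946], [0.0, 0.0, 0.0, 1.0]]}
```

View pics/side0.png

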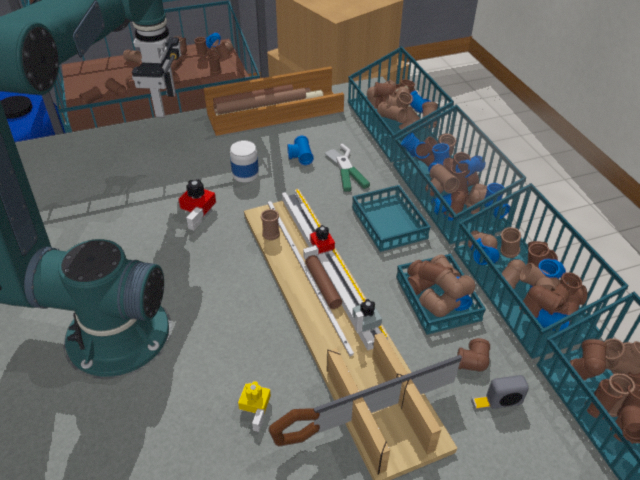

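View pics/top0.png

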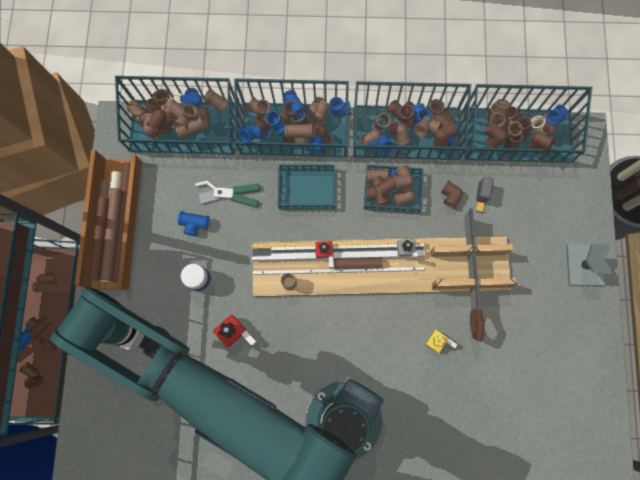

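View pics/wrist0.png

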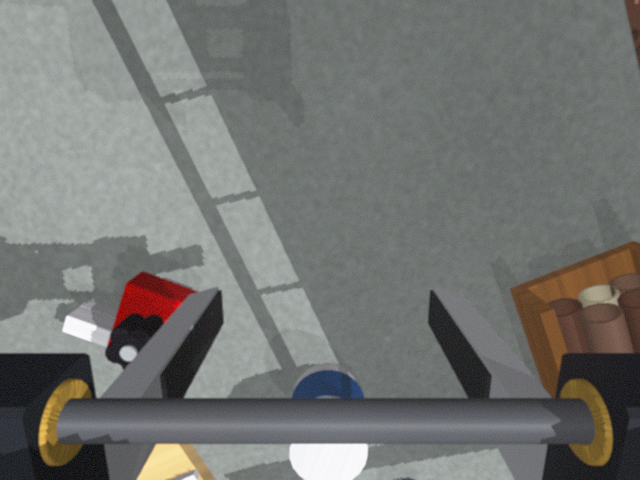

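Candidates for the red stop, by top-camera pixel: red stop on the track (324,247), larger red one on the bench (230,331), and yellow one on the bench (438,341). By the description it is the smaller red one, on the track. The empty tray is at about (307,188) and the full one at (394,188). Next come positions and a close crop.

```bash
cat > h.py <<'E'
import numpy as np, cv2
from scipy.spatial.transform import Rotation as R
from bench import robot, optics, finder
def cam(s,obs=None):
    K=np.array([[s["fx"],0,s["cx"]],[0,s["fy"],s["cy"]],[0,0,1]])
    if "hand_eye" in s:
        T=np.eye(4);T[:3,:3]=R.from_euler("xyz",obs["ee_rot"]).as_matrix();T[:3,3]=obs["tool_pos"]
        T=T@np.array(s["hand_eye"]); return K,T[:3,:3],T[:3,3]
    return K,R.from_euler("xyz",s["rotation"]).as_matrix(),np.array(s["position"])
def back(c,uv,z):
    K,Rm,p=c; d=Rm@np.linalg.inv(K)@np.array([uv[0],uv[1],1.]); return p+d*(z-p[2])/d[2]
def proj(c,X):
    K,Rm,p=c; q=K@(Rm.T@(np.array(X)-p)); return q[:2]/q[2]
E
python3 - <<'E'
from h import *
for n in ["top","side"]:
    s=optics.snapshot(n); c=cam(s)
    for l,z in [("red_stop",.05),("red_stop_knob",.08),("grey_stop_top",.08),("tray",.02),("full_tray",.05),("pipe",.03),("coupling",.05),("station",.02),("cement_can",.05),("blue_tee",.02),("pipe_cutter",.01)]:
        for r in finder.masks_of(l,n)[:3]:
            v,u=np.nonzero(r["pixels"]); print(n,l,round(r["p"],2),r["extent"],len(u),back(c,(u.mean(),v.mean()),z).round(3))
    if n=="top":
        im=s["image"][:,:,::-1]
        cv2.imwrite("pics/topc.png",cv2.resize(im[150:310,225:465],None,fx=3.3,fy=3.3,interpolation=cv2.INTER_CUBIC))
    else:
        im=s["image"][:,:,::-1]
        cv2.imwrite("pics/sidec.png",cv2.resize(im[170:350,230:470],None,fx=3.3,fy=3.3,interpolation=cv2.INTER_CUBIC))
E
```

```text
top red_stop 0.74 [423.0, 327.9, 453.8, 350.5] 350 [ 0.223 -0.261  0.05 ]
top red_stop 0.7 [316.2, 241.8, 334.7, 272.2] 327 [0.469 0.064 0.05 ]
top red_stop 0.63 [214.2, 313.4, 253.5, 346.0] 703 [0.234 0.317 0.05 ]
top red_stop_knob 0.75 [212.6, 317.0, 256.4, 347.4] 760 [0.232 0.309 0.08 ]
top red_stop_knob 0.7 [315.5, 243.2, 335.6, 267.9] 336 [0.465 0.064 0.08 ]
top red_stop_knob 0.59 [431.6, 332.9, 456.4, 353.4] 373 [ 0.22  -0.258  0.08 ]
top grey_stop_top 0.52 [396.0, 241.1, 416.4, 259.8] 317 [ 0.48  -0.169  0.08 ]
top tray 0.56 [276.8, 164.0, 335.8, 211.0] 2739 [0.674 0.127 0.02 ]
top full_tray 0.8 [362.4, 163.4, 422.4, 212.2] 2581 [ 0.664 -0.133  0.05 ]
top pipe 0.86 [332.0, 255.2, 384.0, 268.3] 554 [ 0.443 -0.033  0.03 ]
top coupling 0.62 [281.8, 271.0, 296.5, 289.1] 168 [0.38  0.166 0.05 ]
top station 0.83 [247.8, 210.2, 517.0, 341.5] 13597 [ 0.432 -0.129  0.02 ]
top cement_can 0.92 [181.2, 264.6, 207.3, 291.1] 625 [0.385 0.431 0.05 ]
top blue_tee 0.69 [178.1, 207.8, 211.9, 236.7] 557 [0.554 0.459 0.02 ]
top pipe_cutter 0.8 [198.4, 178.8, 259.0, 208.5] 841 [0.649 0.365 0.01 ]

[... 724 characters left out ...]
.1] 4824 [ 0.658 -0.158  0.05 ]
side pipe 0.69 [302.3, 250.9, 339.1, 309.5] 794 [ 0.442 -0.028  0.03 ]
side coupling 0.72 [259.8, 208.4, 281.0, 240.1] 543 [0.378 0.168 0.05 ]
side coupling 0.25 [459.7, 337.2, 489.7, 373.4] 851 [ 0.648 -0.321  0.05 ]
side coupling 0.15 [301.0, 254.2, 340.2, 309.4] 837 [ 0.436 -0.045  0.05 ]
side station 0.81 [243.9, 188.5, 459.2, 479.8] 24223 [ 0.433 -0.228  0.02 ]
side cement_can 0.83 [228.5, 144.4, 258.8, 183.7] 1009 [0.382 0.427 0.05 ]
side cement_can 0.39 [469.6, 375.3, 530.3, 408.9] 1276 [ 0.656 -0.413  0.05 ]
side blue_tee 0.96 [284.6, 132.8, 311.2, 165.3] 510 [0.551 0.465 0.02 ]
side pipe_cutter 0.83 [326.7, 146.7, 370.6, 191.2] 759 [0.648 0.354 0.01 ]
```

View pics/topc.png

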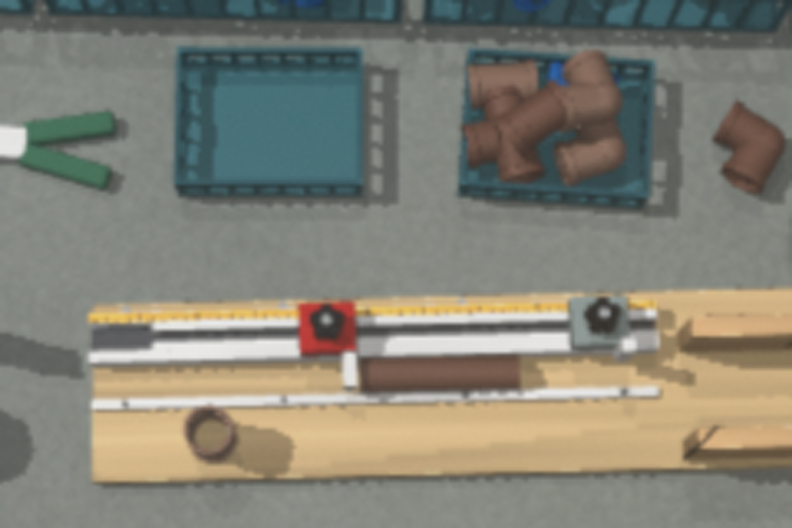

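View pics/sidec.png

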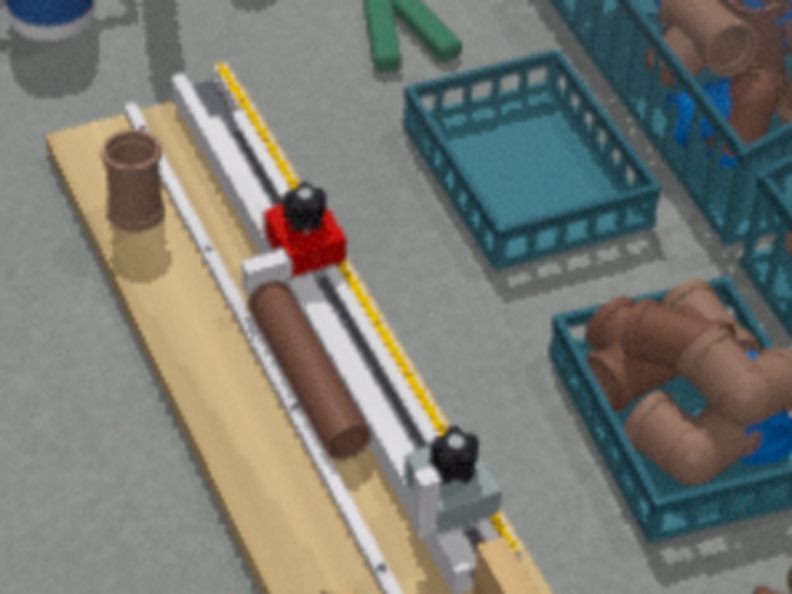

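The crop confirms the small red stop on the track, at topc (328,327), with its arm toward the pipe and the grey stop at (598,320). The empty tray is the left one.

Run:
```python
from h import *
s=optics.snapshot("top"); c=cam(s)
f=lambda x,y:back(c,(225+(x+.5)/3.3-.5,150+(y+.5)/3.3-.5),.042)
a,b=f(90,362),f(657,351); print(a,b,"yaw deg of +y dir from world y",np.degrees(np.arctan2(-(a-b)[0],(a-b)[1])),np.linalg.norm(a-b))
print("open end top edge",f(90,322), "lip end",f(152,335))
print("knob", back(c,(225+327/3.3,150+322/3.3),.093))
for p in [(177,48),(362,48),(362,196),(177,196)]: print(back(c,(225+p[0]/3.3,150+p[1]/3.3),.04))
```

```text
[0.4426779 0.2748869 0.042    ] [ 0.46552577 -0.22206453  0.042     ] yaw deg of +y dir from world y 2.6323811729862023 0.49747637531771
open end top edge [0.4784733 0.2768967 0.042    ] lip end [0.46823188 0.22167689 0.042     ]
knob [0.47241718 0.06588648 0.093     ]
[0.73435747 0.2111619  0.04      ]
[0.73864205 0.04280313 0.04      ]
[0.59918151 0.03921247 0.04      ]
[0.59490764 0.20470165 0.04      ]
```

>>> arm_command([
  [1,0,0,0.06,0],
  [1,0.03,-0.04,0.08,5],
  [1,0.06,-0.09,0.08,10],
  [1,0.09,-0.14,0.08,15],
  [1,0.12,-0.19,0.08,20],
  [1,0.15,-0.24,0.08,24],
  [1,0.18,-0.29,0.08,24],
  [1,0.21,-0.34,0.08,24],
  [1,0.235,-0.39,0.08,24],
  [1,0.24,-0.43,0.08,24],
])

```text
time: 2.65
tool_pos: [0.459, 0.0727, 0.2569]
ee_rot: [-3.141, 0.0, 1.58]
wrist_force: [0.6, 0.4, -0.7]
width: 0.0945
```

Run:
```python
from h import *
o=robot.get_obs(); s=optics.snapshot("wrist"); c=cam(s,o)
cv2.imwrite("pics/w1.png",s["image"][:,:,::-1])
for l,z in [("red_stop_knob",.093),("red_stop",.066)]:
    for r in finder.masks_of(l,"wrist")[:3]:
        v,u=np.nonzero(r["pixels"]); print(l,round(r["p"],2),r["extent"],back(c,(u.mean(),v.mean()),z).round(4))
```

```text
red_stop_knob 0.69 [569.1, 1.0, 637.2, 26.2] [0.2861 0.2871 0.093 ]
red_stop_knob 0.62 [294.0, 177.0, 348.6, 257.4] [0.4616 0.0664 0.093 ]
red_stop 0.91 [292.5, 179.8, 346.8, 252.0] [0.4671 0.0661 0.066 ]
red_stop 0.71 [566.3, 0.0, 634.6, 30.2] [0.2793 0.3023 0.066 ]
```

View pics/w1.png

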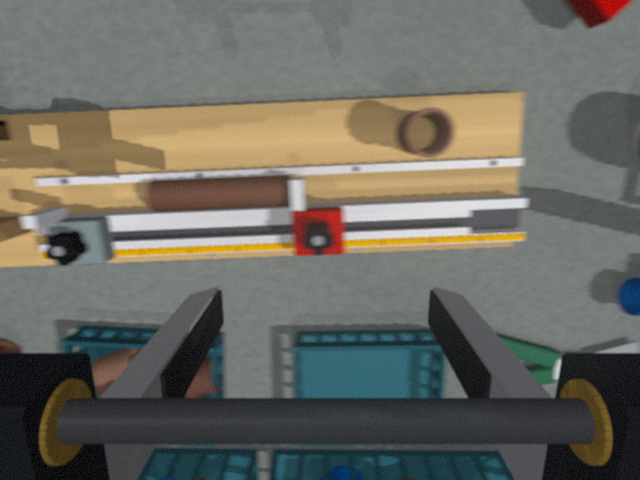

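The wrist view shows the red stop's knob at about (318,234) and its body at x 293–343, y 208–254. The lips end near x = 472, and the track end is near x = 522.

Run:
```python
from h import *
o=robot.get_obs(); s=optics.snapshot("wrist"); c=cam(s,o); im=s["image"][:,:,::-1]
cv2.imwrite("pics/w1c.png",np.hstack([cv2.resize(im[190:265,270:370],None,fx=4,fy=4,interpolation=cv2.INTER_CUBIC),cv2.resize(im[190:265,440:540],None,fx=4,fy=4,interpolation=cv2.INTER_CUBIC)]))
for n,p,z in [("knob",(318,232),.093),("bodyTL",(292,209),.066),("bodyTR",(342,207),.066),("bodyBR",(344,253),.066),("bodyBL",(295,255),.066),("liptop",(471,210),.042),("end",(520,216),.042),("fence edge L",(117,214),.042),("fence edge R",(527,199),.042)]:
    print(n,back(c,p,z).round(4))
st=optics.snapshot("top")
```

```text
knob [0.4675 0.0672 0.093 ]
bodyTL [0.4514 0.042  0.066 ]
bodyTR [0.4491 0.0896 0.066 ]
bodyBR [0.4946 0.0923 0.066 ]
bodyBL [0.497  0.0444 0.066 ]
liptop [0.4553 0.221  0.042 ]
end [0.461  0.2713 0.042 ]
fence edge L [ 0.462 -0.137  0.042]
fence edge R [0.4437 0.2761 0.042 ]
```

View pics/w1c.png

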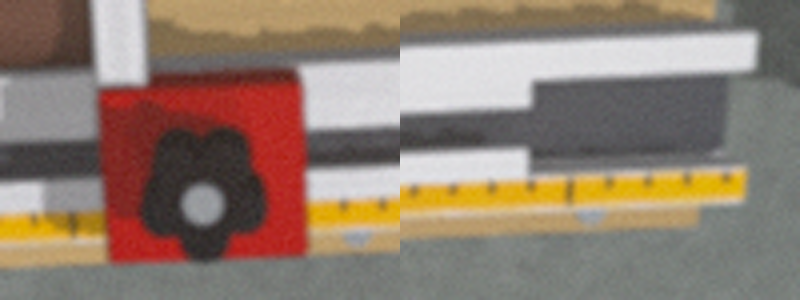

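Run:
```python
from h import *
o=robot.get_obs(); s=optics.snapshot("wrist"); c=cam(s,o)
for n,p,z in [("knob",(320.7,240.5),.093),("body",(321.2,233),.066),("TL",(295,212),.066),("TR",(345.7,210.5),.066),("BR",(346.7,253.7),.066),("BL",(297.5,255.7),.066),("lip",(473,221),.042),("endA",(528.5,203.7),.042),("endB",(526.7,236),.042)]:
    print(n,back(c,p,z).round(4))
print(o["tool_pos"],np.degrees(o["ee_rot"]))
```

```text
knob [0.4751 0.0717 0.093 ]
body [0.4745 0.0719 0.066 ]
TL [0.4542 0.0467 0.066 ]
TR [0.4522 0.0951 0.066 ]
BR [0.495  0.0971 0.066 ]
BL [0.4976 0.0489 0.066 ]
lip [0.4658 0.2262 0.042 ]
endA [0.4474 0.2803 0.042 ]
endB [0.4809 0.2831 0.042 ]
[0.4580364  0.07542766 0.25751213] [ 1.79992752e+02 -4.44746796e-02  9.06377370e+01]
```

>>> arm_command([
  [1,0.008,-0.003,-0.05,2],
  [1,0.016,-0.005,-0.1,2],
  [1,0.016,-0.005,-0.107,2],
  [1,0.016,-0.005,-0.107,2],
])

```text
time: 3.45
tool_pos: [0.4742, 0.0709, 0.1514]
ee_rot: [3.141, -0.0, 1.618]
wrist_force: [0.4, 0.3, 0.5]
width: 0.0942
```

Run:
```python
from h import *
o=robot.get_obs(); s=optics.snapshot("wrist"); c=cam(s,o)
cv2.imwrite("pics/w2.png",s["image"][:,:,::-1])
print(o["tool_pos"],np.degrees(o["ee_rot"]))
for l,z in [("red_stop_knob",.093),("red_stop",.066)]:
    for r in finder.masks_of(l,"wrist")[:1]:
        v,u=np.nonzero(r["pixels"]); print(l,round(r["p"],2),r["extent"])
print(proj(c,o["tool_pos"]))
```

```text
[0.47418981 0.07086602 0.1514076 ] [ 1.79963231e+02 -1.61641830e-02  9.27249701e+01]
red_stop_knob 0.73 [285.9, 164.6, 359.8, 274.2]
red_stop 0.64 [288.0, 170.9, 355.7, 275.4]
[325.35237566 285.97591111]
```

View pics/w2.png

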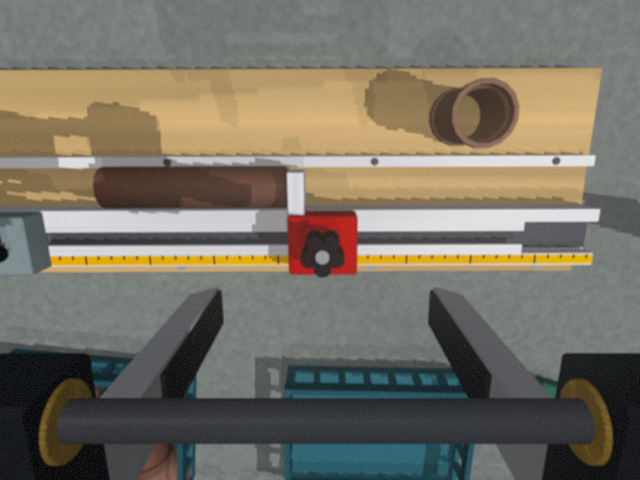

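Run:
```python
from h import *
o=robot.get_obs(); s=optics.snapshot("wrist"); c=cam(s,o)
for n,p,z in [("knob",(322,257),.093),("body",(322.5,242.5),.066),("lip",(523,234),.042),("endA",(600,214),.042),("endB",(592,258),.042),("edgeL",(50,211),.042),("edgeR",(598,209),.042)]:
    print(n,back(c,p,z).round(4))
```

```text
knob [0.478  0.0684 0.093 ]
body [0.4752 0.0684 0.066 ]
lip [0.4674 0.2231 0.042 ]
endA [0.4491 0.2791 0.042 ]
endB [0.4841 0.2806 0.042 ]
edgeL [ 0.4664 -0.1397  0.042 ]
edgeR [0.4453 0.2767 0.042 ]
```

>>> arm_command([
  [1,0.0015,-0.002,-0.04,0],
  [1,0.0015,-0.002,-0.075,0],
  [1,0.0015,-0.002,-0.08,0],
  [1,0.0015,-0.002,-0.08,0],
  [0.1,0.0015,-0.002,-0.08,0],
  [0.1,0.0015,-0.002,-0.08,0],
  [0.1,0.0015,-0.002,-0.08,0],
  [0.1,0.0015,-0.002,-0.08,0],
  [0.1,0.0015,-0.002,-0.08,0],
  [0.1,0.0015,-0.002,-0.08,0],
])

```text
time: 4.9
tool_pos: [0.4756, 0.0679, 0.0703]
ee_rot: [-3.141, -0.0, 1.617]
wrist_force: [0.2, -0.1, -0.8]
width: 0.0373
```

Run:
```python
from h import *
o=robot.get_obs(); s=optics.snapshot("wrist"); print(o["tool_pos"],o["width"],o["wrist_force"])
a=s["image"]; b=optics.snapshot("side")["image"][170:350,230:470]
cv2.imwrite("pics/g1.png",np.vstack([cv2.resize(a,(400,300)),cv2.resize(b,(400,300))])[:,:,::-1])
```

```text
[0.47558206 0.06790596 0.0703321 ] 0.037318504172268355 [ 0.23486585 -0.09396711 -0.8237504 ]
```

View pics/g1.png

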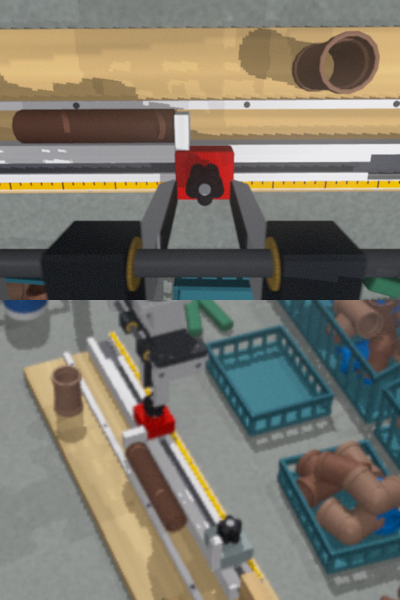

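The fingers are still closing on the knob (width 37 mm), so I'll let them finish.

>>> arm_command([
  [0.1,0,0,0,0],
  [0.1,0,0,0,0],
  [0.1,0,0,0,0],
  [0.1,0,0,0,0],
])

```text
time: 5.5
tool_pos: [0.4756, 0.0679, 0.0704]
ee_rot: [3.142, -0.0, 1.617]
wrist_force: [-0.0, -0.5, 1.1]
width: 0.0091
```

Run:
```python
from h import *
o=robot.get_obs(); s=optics.snapshot("wrist"); c=cam(s,o)
a=s["image"]; b=optics.snapshot("side")["image"][200:290,260:380]
cv2.imwrite("pics/g2.png",np.vstack([cv2.resize(a[180:480,120:520],(400,300)),cv2.resize(b,(400,300))])[:,:,::-1])
print(proj(c,o["tool_pos"]),proj(c,o["tool_pos"]+np.array([0,0,.0188])))
cv2.imwrite("pics/w3.png",a[:,:,::-1])
```

```text
[325.35301409 285.97521315] [325.39153732 299.70409662]
```

View pics/g2.png

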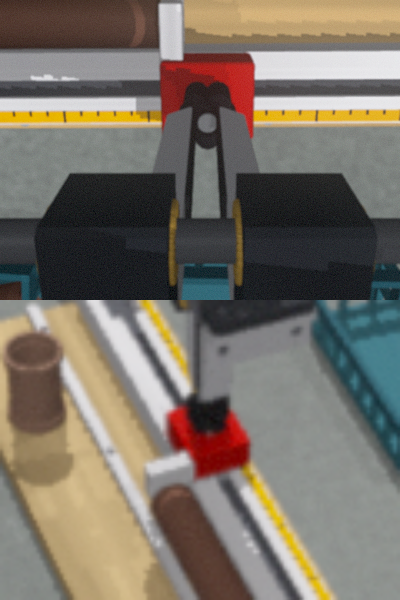

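View pics/w3.png

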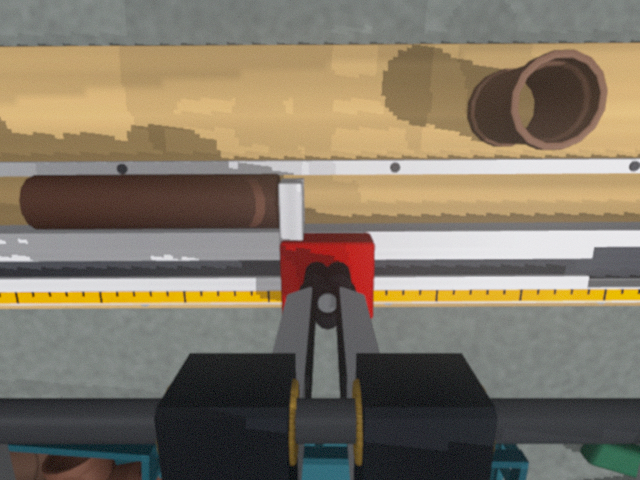

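Width reads 9 mm, which does not fit a 30 mm knob. I'll look closely before moving on.

Run:
```python
from h import *
o=robot.get_obs(); print(o["width"],o["wrist_force"])
a=optics.snapshot("wrist")["image"][225:365,250:400]
b=optics.snapshot("side")["image"][215:265,285:345]
cv2.imwrite("pics/g3.png",np.hstack([cv2.resize(a,(430,400),interpolation=cv2.INTER_NEAREST),cv2.resize(b,(370,400),interpolation=cv2.INTER_NEAREST)])[:,:,::-1])
```

```text
0.00982694392679968 [ 0.37314935  0.92073189 -0.17728784]
```

View pics/g3.png

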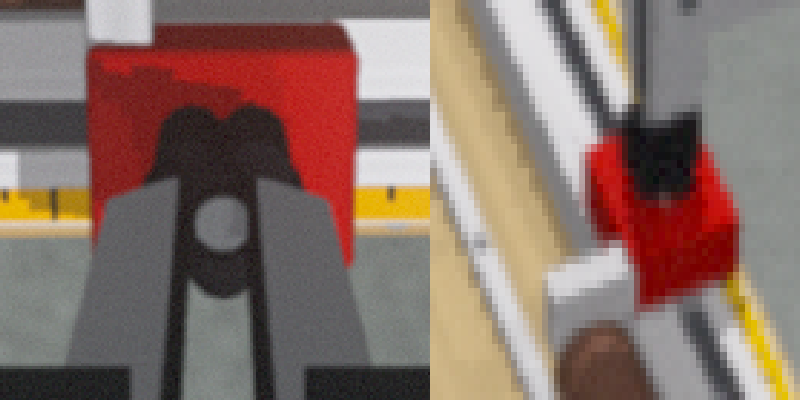

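Run:
```python
from h import *
o=robot.get_obs(); s=optics.snapshot("side"); c=cam(s)
t=o["tool_pos"]; im=s["image"][:,:,::-1][195:275,265:365].copy()
im=cv2.resize(im,None,fx=7,fy=7,interpolation=cv2.INTER_CUBIC)
def m(X,col):
    u=proj(c,X); print(X,u.round(1)); cv2.drawMarker(im,(int((u[0]-265+.5)*7),int((u[1]-195+.5)*7)),col,cv2.MARKER_CROSS,16,2)
m(t,(255,255,0)); m([.4755,.069,.093],(0,255,255)); m([.4755,.069,.070],(0,255,0))
m([.4755,.044,.066],(255,0,255))
cv2.imwrite("pics/s4.png",im)
```

```text
[0.47563361 0.06791278 0.07041938] [322.8 236.5]
[0.4755, 0.069, 0.093] [322.7 228.9]
[0.4755, 0.069, 0.07] [322.6 236.4]
[0.4755, 0.044, 0.066] [326.3 244.9]
```

View pics/s4.png

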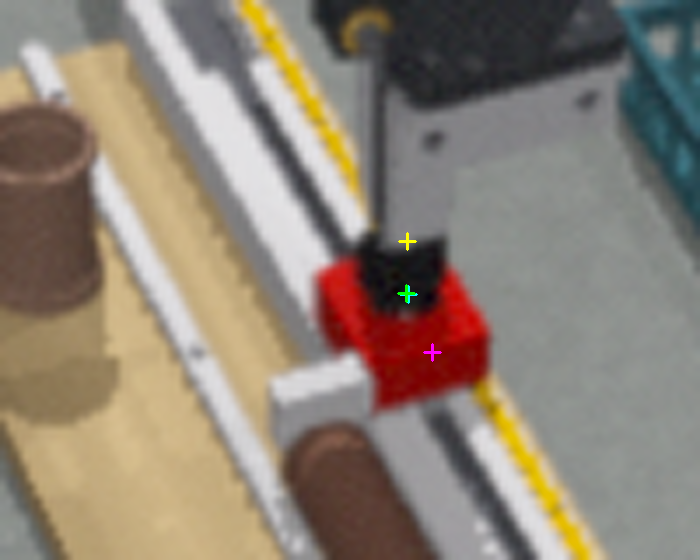

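The side view suggests the fingertips are above the knob, although the reported TCP says otherwise. I'll open partway and compare the tips directly.

>>> arm_command([
  [0.65,0,0,0,0],
  [0.65,0,0,0,0],
  [0.65,0,0,0,0],
  [0.65,0,0,0,0],
  [0.65,0,0,0,0],
  [0.65,0,0,0,0],
  [0.65,0,0,0,0],
])

```text
time: 6.62
tool_pos: [0.4757, 0.0679, 0.0704]
ee_rot: [3.142, -0.0, 1.617]
wrist_force: [0.9, -0.4, -0.4]
width: 0.0611
```

Run:
```python
from h import *
o=robot.get_obs(); s=optics.snapshot("side"); c=cam(s)
t=o["tool_pos"]; print(t,o["width"]); im=s["image"][:,:,::-1][185:265,265:365].copy()
im=cv2.resize(im,None,fx=7,fy=7,interpolation=cv2.INTER_CUBIC)
def m(X,col):
    u=proj(c,X); print(X,u.round(1)); cv2.drawMarker(im,(int((u[0]-265+.5)*7),int((u[1]-185+.5)*7)),col,cv2.MARKER_CROSS,16,2)
w=o["width"]/2
m(t+[0,w,0],(255,255,0)); m(t+[0,-w,0],(0,255,255));m(t+[0,-w,.03],(0,255,0))
cv2.imwrite("pics/s5.png",im)
w=optics.snapshot("wrist")["image"]; cv2.imwrite("pics/w5.png",w[:,:,::-1])
```

```text
[0.47565883 0.06792935 0.0704254 ] 0.061052568500938896
[0.47565883 0.09845563 0.0704254 ] [318.4 227.9]
[0.47565883 0.03740306 0.0704254 ] [327.4 245.4]
[0.47565883 0.03740306 0.1004254 ] [327.6 235.7]
```

View pics/s5.png

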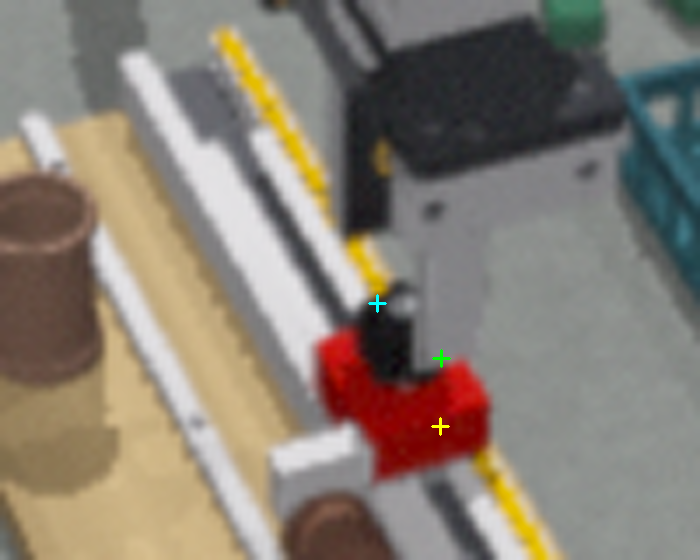

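View pics/w5.png

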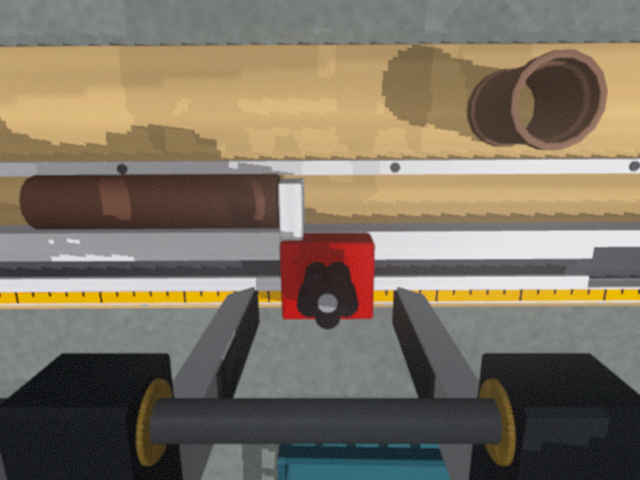

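Both views put the fingertips about 27 mm behind the reported TCP, at z of roughly 0.098, just above the knob. In w5 the tip gap is 134 px for 61 mm, and in the side view the tip sits on the green mark. I'll go down 22 mm and grip, watching the force.

>>> arm_command([
  [0.65,0,0,-0.01,0],
  [0.65,0,0,-0.018,0],
  [0.65,0,0,-0.022,0],
  [0.65,0,0,-0.022,0],
  [0.65,0,0,-0.022,0],
])

```text
time: 7.35
tool_pos: [0.4758, 0.0679, 0.0486]
ee_rot: [3.141, -0.0, 1.617]
wrist_force: [-1.1, 0.1, 0.0]
width: 0.0612
```

Run:
```python
from h import *
o=robot.get_obs(); s=optics.snapshot("side"); print(o["tool_pos"],o["wrist_force"])
im=s["image"][:,:,::-1][185:265,265:365]
cv2.imwrite("pics/s6.png",cv2.resize(im,None,fx=7,fy=7,interpolation=cv2.INTER_CUBIC))
```

```text
[0.47582185 0.06790688 0.04858513] [-1.06141244  0.10297956  0.04502807]
```

View pics/s6.png

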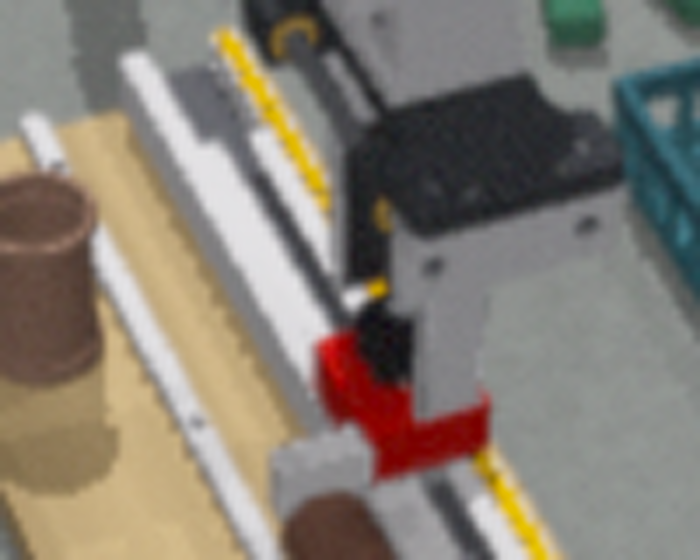

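No contact, and the tips sit at knob mid-height. Closing now.

>>> arm_command([
  [0,0,0,0,0],
  [0,0,0,0,0],
  [0,0,0,0,0],
  [0,0,0,0,0],
  [0,0,0,0,0],
  [0,0,0,0,0],
  [0,0,0,0,0],
])

```text
time: 8.28
tool_pos: [0.4757, 0.0683, 0.0486]
ee_rot: [3.141, -0.001, 1.617]
wrist_force: [0.0, 2.2, 0.9]
width: 0.0294
```

Run:
```python
from h import *
o=robot.get_obs(); s=optics.snapshot("wrist"); print(o["tool_pos"],o["wrist_force"],o["width"])
cv2.imwrite("pics/w6.png",s["image"][:,:,::-1])
```

```text
[0.47574531 0.06830895 0.04855187] [0.0360987  2.19383956 0.92501743] 0.029382777965468038
```

View pics/w6.png

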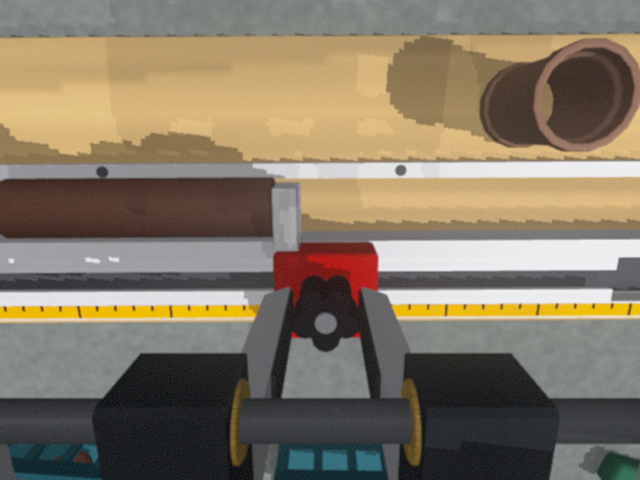

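Gripped: width is 29.4 mm, with the knob between the pads. Now slide along the fence.

>>> arm_command([
  [0,-0.0007,0.015,0,0],
  [0,-0.0017,0.035,0,0],
  [0,-0.0027,0.055,0,0],
  [0,-0.0037,0.075,0,0],
  [0,-0.0046,0.095,0,0],
  [0,-0.0056,0.115,0,0],
  [0,-0.0066,0.135,0,0],
  [0,-0.0071,0.145,0,0],
  [0,-0.0073,0.15,0,0],
  [0,-0.0073,0.15,0,0],
])

```text
time: 9.57
tool_pos: [0.4683, 0.2183, 0.0485]
ee_rot: [3.142, -0.001, 1.617]
wrist_force: [-0.8, -1.2, 1.7]
width: 0.0295
```

>>> arm_command([
  [0,-0.0005,0.01,0,0],
  [0,-0.001,0.02,0,0],
  [0,-0.0015,0.03,0,0],
  [0,-0.0018,0.036,0,0],
  [0,-0.0018,0.036,0,0],
  [0,-0.0018,0.036,0,0],
])

```text
time: 10.32
tool_pos: [0.4665, 0.2552, 0.0485]
ee_rot: [3.141, -0.003, 1.617]
wrist_force: [-0.6, 0.7, 2.7]
width: 0.0291
```

Run:
```python
from h import *
o=robot.get_obs(); s=optics.snapshot("wrist"); c=cam(s,o);print(o["tool_pos"],o["wrist_force"],o["width"])
a=s["image"]; b=optics.snapshot("side")["image"][150:290,230:420]; t=optics.snapshot("top")["image"][220:310,230:370]
cv2.imwrite("pics/a7.png",np.hstack([np.vstack([cv2.resize(a,(400,300)),cv2.resize(t,(400,257))]),cv2.resize(b,(400,557))])[:,:,::-1]); cv2.imwrite("pics/w7.png",a[:,:,::-1])
```

```text
[0.46650705 0.25519621 0.04850835] [-0.55161996  0.73444475  2.65652599] 0.02912777827682357
```

View pics/a7.png

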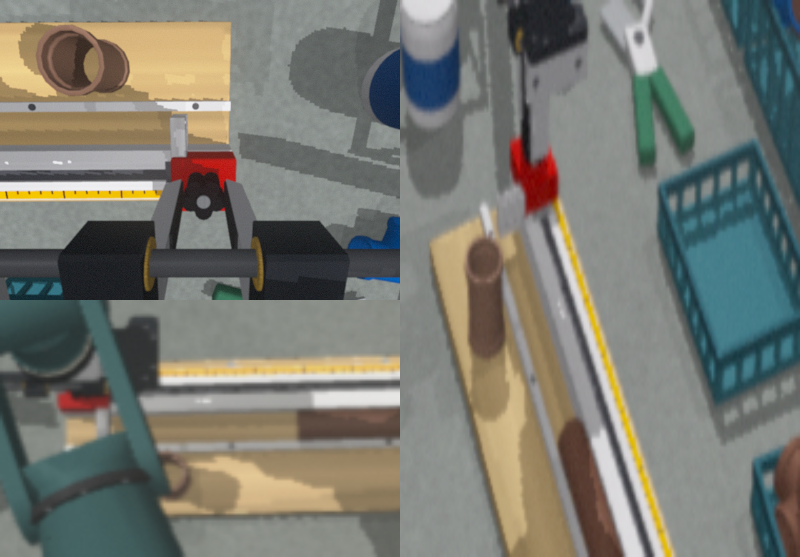

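The stop has slid about 187 mm. In the wrist view the lips end at about (153,185), left of the body, so the foot is past them. Lifting gently.

>>> arm_command([
  [0,0,0,0.005,0],
  [0,0,0,0.012,0],
  [0,0,0,0.022,0],
  [0,0,0,0.035,0],
  [0,0,0,0.05,0],
  [0,0,0,0.065,0],
  [0,0,0,0.08,0],
  [0,0,0,0.095,0],
  [0,0,0,0.1,0],
  [0,0,0,0.1,0],
])

```text
time: 11.72
tool_pos: [0.4667, 0.254, 0.1488]
ee_rot: [3.141, -0.0, 1.617]
wrist_force: [-0.5, 0.0, -3.3]
width: 0.0293
```

Run:
```python
from h import *
o=robot.get_obs(); s=optics.snapshot("wrist"); c=cam(s,o);print(o["tool_pos"],o["wrist_force"],o["width"])
a=s["image"]; b=optics.snapshot("side")["image"][130:270,230:420]
cv2.imwrite("pics/a8.png",np.hstack([cv2.resize(a,(400,300)),cv2.resize(b,(400,300))])[:,:,::-1])
st=optics.snapshot("side");c=cam(st)
f=st["image"][:,:,::-1]; cv2.imwrite("pics/s8.png",cv2.resize(f[170:350,330:510],None,fx=3.3,fy=3.3,interpolation=cv2.INTER_CUBIC))
```

```text
[0.46666433 0.25400428 0.14875205] [-5.08050160e-01  5.62839796e-04 -3.33340050e+00] 0.02929298494583353
```

View pics/a8.png

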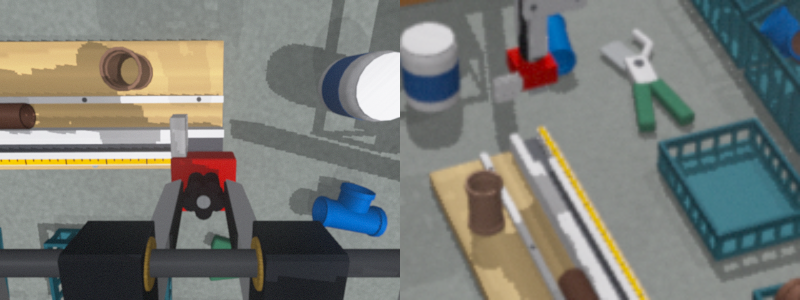

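View pics/s8.png

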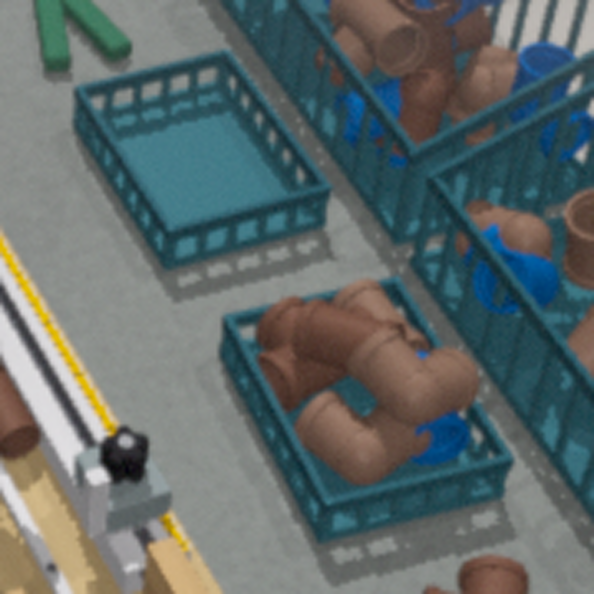

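The stop is lifted and hangs level, at about 3.3 N. Next, the tray centre from the side view.

Run:
```python
from h import *
c=cam(optics.snapshot("side"))
P=[back(c,(330+p[0]/3.3,170+p[1]/3.3),.04) for p in [(75,92),(225,53),(328,188),(166,238)]]
for p in P: print(p.round(4))
print(np.mean(P,0))
```

```text
[0.6042 0.2048 0.04  ]
[0.7312 0.21   0.04  ]
[0.737  0.0453 0.04  ]
[0.606  0.0363 0.04  ]
[0.66958622 0.12406306 0.04      ]
```

>>> arm_command([
  [0,0.03,-0.02,0.02,0],
  [0,0.07,-0.045,0.02,0],
  [0,0.11,-0.07,0.02,0],
  [0,0.14,-0.09,0.02,0],
  [0,0.165,-0.105,0.02,0],
  [0,0.185,-0.115,0.02,0],
  [0,0.2,-0.125,0.02,0],
  [0,0.21,-0.13,0.02,0],
  [0,0.21,-0.13,0.02,0],
  [0,0.21,-0.13,0.02,0],
])

```text
time: 13.18
tool_pos: [0.676, 0.1245, 0.1683]
ee_rot: [-3.141, -0.0, 1.617]
wrist_force: [-0.1, 1.2, -3.3]
width: 0.0292
```

Run:
```python
from h import *
o=robot.get_obs(); s=optics.snapshot("wrist"); c=cam(s,o);print(o["tool_pos"],o["wrist_force"],o["width"])
cv2.imwrite("pics/w9.png",s["image"][:,:,::-1])
f=optics.snapshot("side")["image"][:,:,::-1]; cv2.imwrite("pics/s9.png",cv2.resize(f[100:280,320:500],None,fx=3.3,fy=3.3,interpolation=cv2.INTER_CUBIC))
```

```text
[0.67599344 0.12446669 0.1682703 ] [-0.13037371  1.15046853 -3.34723993] 0.029208904600049955
```

View pics/w9.png

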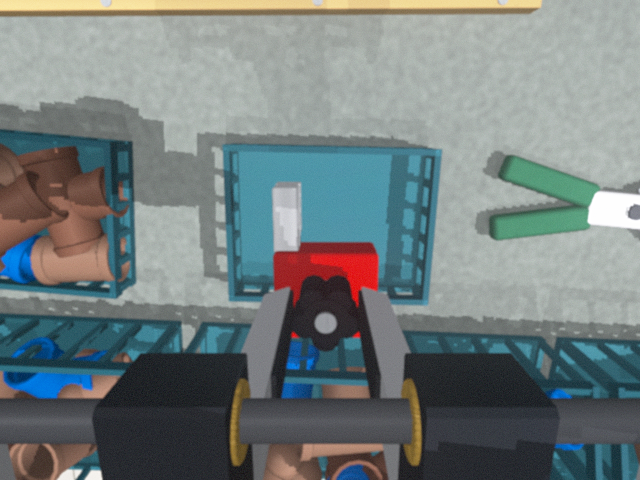

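View pics/s9.png

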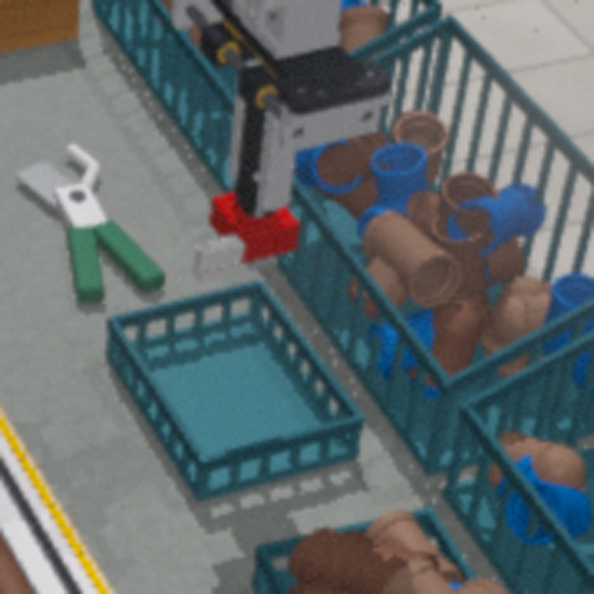

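Run:
```python
from h import *
o=robot.get_obs(); c=cam(optics.snapshot("wrist"),o)
for z in (.1,.13): print(back(c,(220,322),z),back(c,(420,340),z))
```

```text
[0.73193967 0.05250887 0.1       ] [0.73933266 0.1956026  0.1       ]
[0.71754066 0.05993555 0.13      ] [0.72412826 0.18744057 0.13      ]
```

>>> arm_command([
  [0,0,0,-0.03,0],
  [0,0,0,-0.06,0],
  [0,0,0,-0.085,0],
  [0,0,0,-0.105,0],
  [0,0,0,-0.12,0],
  [0,0,0,-0.13,0],
  [0,0,0,-0.135,0],
  [0,0,0,-0.138,0],
  [0,0,0,-0.138,0],
])

```text
time: 14.45
tool_pos: [0.6769, 0.1239, 0.0309]
ee_rot: [3.141, -0.0, 1.617]
wrist_force: [0.3, -0.1, -3.3]
width: 0.0297
```

>>> arm_command([
  [0,0,0,-0.003,0],
  [0,0,0,-0.006,0],
  [0,0,0,-0.007,0],
  [0,0,0,-0.007,0],
])

```text
time: 14.95
tool_pos: [0.6765, 0.1239, 0.0233]
ee_rot: [-3.141, -0.0, 1.617]
wrist_force: [1.1, 0.8, -3.9]
width: 0.0292
```

Run:
```python
from h import *
o=robot.get_obs(); s=optics.snapshot("wrist"); print(o["tool_pos"],o["wrist_force"],o["width"])
cv2.imwrite("pics/w10.png",s["image"][:,:,::-1])
f=optics.snapshot("side")["image"][:,:,::-1]; cv2.imwrite("pics/s10.png",cv2.resize(f[130:270,320:460],None,fx=4.2,fy=4.2,interpolation=cv2.INTER_CUBIC))
```

```text
[0.67649229 0.123912   0.02333229] [ 1.10064745  0.79637487 -3.88873545] 0.02918544483882805
```

View pics/s10.png

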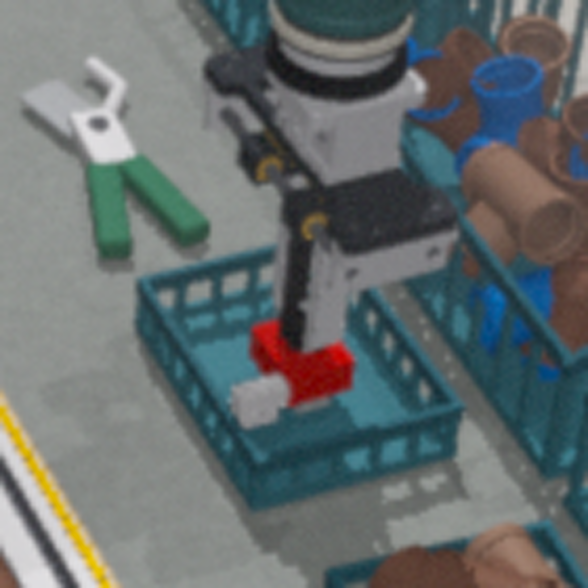

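Not touching the floor yet; the weight is still carried. Going down in 1 mm steps.

>>> arm_command([
  [0,0,0,-0.001,0],
  [0,0,0,-0.0015,0],
  [0,0,0,-0.0015,0],
])

```text
time: 15.42
tool_pos: [0.677, 0.124, 0.0231]
ee_rot: [3.14, -0.0, 1.617]
wrist_force: [-1.7, 0.1, 1.9]
width: 0.029
```

Contact: the weight has gone over to the floor. Release.

>>> arm_command([
  [0.55,0,0,0,0],
  [0.55,0,0,0,0],
  [0.55,0,0,0,0],
  [0.55,0,0,0,0],
  [0.55,0,0,0,0],
])

```text
time: 16.05
tool_pos: [0.6765, 0.1239, 0.0218]
ee_rot: [-3.142, -0.0, 1.617]
wrist_force: [-0.3, -0.7, 0.3]
width: 0.0517
```

Run:
```python
from h import *
o=robot.get_obs(); s=optics.snapshot("wrist"); print(o["tool_pos"],o["wrist_force"],o["width"])
f=optics.snapshot("side")["image"][:,:,::-1]; cv2.imwrite("pics/a11.png",np.hstack([cv2.resize(f[130:270,320:460],(400,400),interpolation=cv2.INTER_CUBIC),cv2.resize(s["image"][:,:,::-1],(400,400))]))
```

```text
[0.67654016 0.12392649 0.02182495] [-0.29916456 -0.69299324  0.25310411] 0.05165624721834461
```

View pics/a11.png

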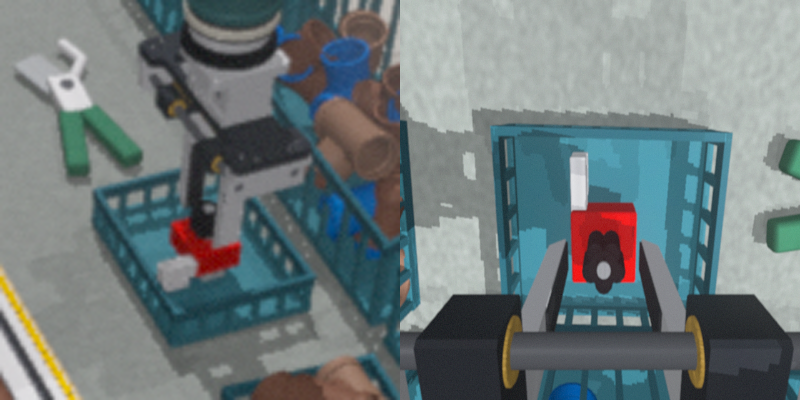

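The stop stands free, with the fingers clear on both sides of the knob. Retreat straight up.

>>> arm_command([
  [0.55,0,0,0.02,0],
  [0.55,0,0,0.05,0],
  [0.55,0,0,0.09,0],
  [0.55,0,0,0.14,0],
  [0.55,-0.05,0.03,0.18,0],
  [0.55,-0.1,0.06,0.2,0],
  [0.55,-0.14,0.1,0.2,0],
  [0.55,-0.14,0.1,0.2,0],
  [0.55,-0.14,0.1,0.2,0],
])

```text
time: 17.27
tool_pos: [0.5369, 0.2239, 0.2232]
ee_rot: [3.139, 0.0, 1.617]
wrist_force: [-0.1, -0.2, 0.3]
width: 0.0513
```

Run:
```python
from h import *
o=robot.get_obs(); print(o["tool_pos"],o["wrist_force"])
s=optics.snapshot("side");c=cam(s)
f=s["image"][:,:,::-1]; cv2.imwrite("pics/s12.png",f)
t=optics.snapshot("top"); ct=cam(t); cv2.imwrite("pics/t12.png",t["image"][:,:,::-1])
for n,cc in (("side",c),("top",ct)):
  for l,z in [("red_stop",.03),("grey_stop_top",.08),("pipe",.03),("coupling",.05),("cement_can",.05),("blue_tee",.02),("pipe_cutter",.01)]:
    for r in finder.masks_of(l,n)[:3]:
        if r["p"]>.5:
            v,u=np.nonzero(r["pixels"]); print(n,l,round(r["p"],2),back(cc,(u.mean(),v.mean()),z).round(3))
```

```text
[0.53688694 0.2238575  0.22321861] [-0.05669095 -0.15016327  0.25078947]
side red_stop 0.95 [0.232 0.328 0.03 ]
side red_stop 0.89 [ 0.222 -0.267  0.03 ]
side red_stop 0.72 [0.668 0.122 0.03 ]
side grey_stop_top 0.91 [ 0.476 -0.185  0.08 ]
side pipe 0.94 [ 0.442 -0.03   0.03 ]
side coupling 0.67 [0.379 0.17  0.05 ]
side cement_can 0.97 [0.383 0.429 0.05 ]
side blue_tee 0.83 [0.552 0.467 0.02 ]
side pipe_cutter 0.95 [0.648 0.355 0.01 ]
top red_stop 0.79 [0.234 0.319 0.03 ]
top red_stop 0.78 [ 0.223 -0.263  0.03 ]
top red_stop 0.72 [0.67  0.118 0.03 ]
top grey_stop_top 0.54 [ 0.478 -0.169  0.08 ]
top pipe 0.92 [ 0.442 -0.032  0.03 ]
top pipe 0.58 [0.551 0.458 0.03 ]
top pipe 0.55 [ 0.657 -0.309  0.03 ]
top cement_can 0.63 [0.384 0.43  0.05 ]
top blue_tee 0.82 [0.553 0.459 0.02 ]
top pipe_cutter 0.6 [0.649 0.411 0.01 ]
```

View pics/s12.png

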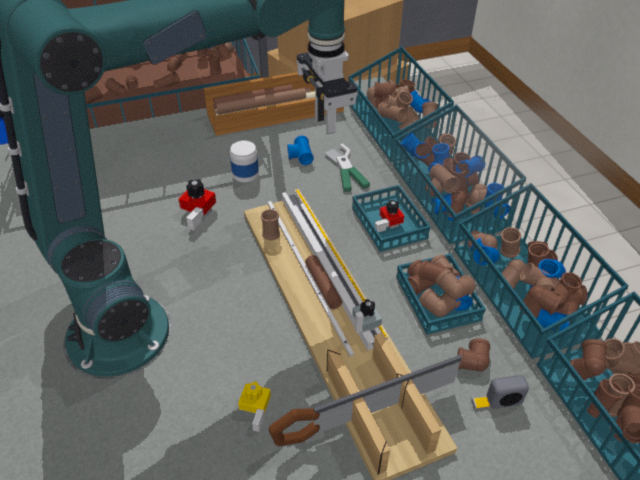

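View pics/t12.png

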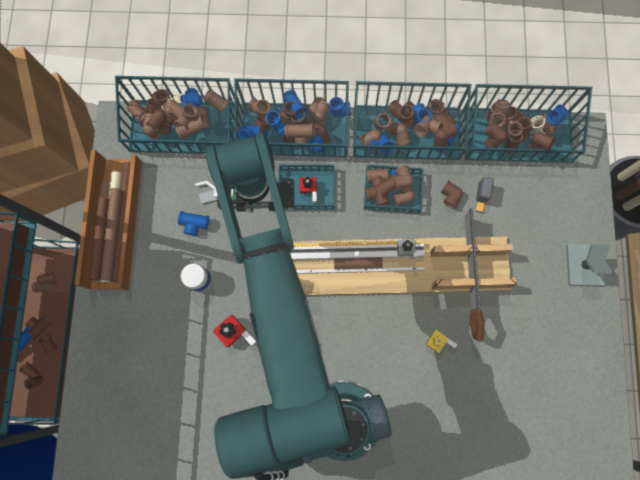

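The stop stands upright in the left tray, at side (391,215) and top (308,187). The other parts are where they were and the robot is clear, so I'm handing in.

```bash
python3 -c "
from bench import robot
print(robot.close_job())"
```

```text
the job is handed in; nothing more can be done
None
```

The red stop is off the fence and stands upright in the empty teal tray. I handed the job in at about 17.5 s of the 61 s allowed; no verdict was reported.

**What I did:** I gripped the small red stop by its knob and slid it about 187 mm, to roughly y = 226 mm on the station. I lifted it straight off, lowered it into the tray until it touched, released it and moved the arm clear.

**Last checks:**
- **Stop:** the side and top views show it upright, within about 10 mm of the tray's centre.
- **Other parts:** the grey stop, pipe, coupling, can and tee measured within a few mm of their starting places. I checked the elbow and tape measure only by eye, and they looked unmoved.
- **Robot:** the wrist force was about zero and nothing was touching.

**What failed or disagreed:**
- **Missed first grip:** the fingers closed above the knob without touching it. The pictures put the fingertips about 27 mm behind the reported tool point, so I went down another 22 mm and the second grip held at 29 mm.
- **Cutter reading:** the top camera placed the cutter about 46 mm from its start, but the arm was partly hiding it. The side camera showed it within 1 mm, which I take as right.
- **Coupling seen once:** the top camera did not find the coupling at the end, because the arm hid it. Its check rests on the side camera alone.

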